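# Shut and pin the slide press

## Task

Shut the microscope-slide press: lower its open blue lid, swing the yellow turnbutton in across the lid, then take the red-knobbed pin from its wooden stand and push it down through the hole in the lid into the hole of the base. Finish holding: keep a hand on the pin and keep pushing so that the underside of its knob presses the lid fully shut against the springy foam; do not let go or let up. Leave the other things on the table where they are.

Things in the scene. Friction and masses are not known exactly. Their poses are not given: they have to be found in the camera images.
- press_hole (a point): Mouth of the vertical pin hole (12.5 mm wide, chamfered, 34 mm deep, closed bottom) in the top of the fixed grey press base, 40 mm above the table, mid-width, 22.5 mm from the front (robot-side) edge. Axes are the base's: z up, x from the hole towards the lid hinge, y across towards the turnbutton's side. Base block 190 (x) x 140 (y) x 40 mm high; orange foam and two glass slides under the lid
- press_hinge (a point): Middle of the lid's hinge axis, at the far end of the base, 45 mm above the table; the axis is level, along the base's y. It lies 147.5 mm along x from press_hole. Axes as press_hole
- press_lid (a joint): Angle of the blue lid about its hinge, rad: 0 = lowered until it rests on the foam (still 7 mm ajar at the pin hole); larger = raised (starts 0.45 to 0.95, stop at 1.25). The lid is a plate 10 mm thick, 84 mm wide, reaching 168 mm from the hinge axis, which lies at half its thickness. Stiff hinge: it stays where left; 1 to 5 N at the free end moves it
- lid_plate (a joint): How far the lid is squeezed down beyond resting on the foam, rad: 0 = not pressed, 0.05 (its stop) = fully shut, level and flush on the base. The lid stands press_lid + 0.05 - lid_plate rad above level. Springy: starts to give at about 3 N downward at the pin hole, fully shut takes about 8 N (push with 10 to 15), and it rises again when let go
- lid_push (a point): Point on the upper (outer) face of the lid, on its centre line, 115 mm from the hinge axis: a good place to push it down. Its z is the normal of that face (up when shut), its x runs along the lid towards the hinge
- lid_hole (a point): Centre of the pin hole (14 mm wide, through) on the lid's upper face, 147.5 mm from the hinge axis, over press_hole when the lid is down, even while ajar on the foam: the pin goes through then. 57 mm above the table when resting on the foam, 50 mm when fully shut
- turnbutton (a joint): Angle of the yellow turnbutton about its upright pivot, rad, growing anticlockwise seen from above. About 0 (it starts between -0.3 and 0.3) = parked beside the lid, pointing along the base's -x towards the robot; 1.57 = pointing along -y, square across the lid. Limits -0.4 and 1.7. Light friction: about 1 N at its peg; it stays where left
- button_peg (a point): Grip point on the black upright round peg of the turnbutton, 40 mm from the pivot. The peg is 12 mm in diameter and stands 35 mm up from the yellow bar (bar 64 x 14 x 6 mm, its top 62 mm above the table, 12 mm above the shut lid); this point is 23 mm above the bar's top, 12 mm below the peg's top, 85 mm above the table
- button_pivot (a point): Point on the turnbutton's pivot axis at the height of button_peg (fixed to the base, 82.5 mm along x and 58 mm along y from press_hole)
- pin_knob (a point): Grip point on the axis of the pin's red round knob. The knob is 24 mm in diameter and 40 mm tall; this point is 24 mm above its underside and 16 mm below its top. Below the knob is a steel shank 10 mm in diameter and 42.5 mm long with a tapered tip. z is the pin's axis, upwards. The pin (about 60 g) starts upright in the stand with the knob's underside resting on the stand's top
- pin_tip (a point): Tip of the pin's shank, on its axis, 66.5 mm below pin_knob. When the knob rests on the unpressed lid the tip is 25 mm below press_hole; when it presses the lid fully shut, 32.5 mm (1.5 mm from the hole's bottom)
- pin: The pin; origin at its tip, z along its axis, up
- pin_stand: Wooden block 70 x 70 x 50 mm high, fixed to the table, with a 13 mm hole 46 mm deep in the middle of its top that holds the pin; origin at the centre of its underside. To the left or right of the press
- beaker: Bystander: glass beaker, 68 mm wide, 85 mm high; origin at the centre of its underside. On the side of the press where the stand is not
- water_bottle: Bystander: green water bottle, 76 mm wide, 230 mm high; origin at the centre of its underside
- jar: Bystander: brown specimen jar with white cap, 60 mm wide, 75 mm high; origin at the centre of its underside
- petri_dish: Bystander: white shallow dish, 90 mm wide, 18 mm high; origin at the centre of its underside
- slide_tray: Bystander: green slide tray 140 x 100 x 30 mm; origin at the centre of its underside
- stain: Bystander: small brown bottle, 32 mm wide, 70 mm high; origin at the centre of its underside
- brush: Bystander: paint brush lying on the table beyond the press, across it (along the table's y); origin at its middle
Things that resemble listed ones, but are neither listed nor needed, are in the scene too. What is shaped like the part that bears press_hole but purple is not meant. Of the things shaped like the pin, the red one is meant.

How it is judged:
On the way, in this order (a step that is already met when the one before it is completed fails the run):
1. the lid is lowered onto the foam (value of joint press_lid below 0.03 rad), for 0.2 s.
2. with the lid down, the turnbutton is turned across it (value of joint turnbutton above 1.25 rad and value of joint press_lid below 0.04 rad), for 0.2 s.
3. the pin has passed through the lid's hole into the base's hole, the turnbutton still across (z of pin_tip in the frame of press_hole below -0.015 m and horizontal distance between pin_tip and press_hole below 0.005 m and value of joint turnbutton above 1.25 rad), for 0.1 s.
At the end, for the whole second after the job is handed in: For the last second the pin's knob presses the lid with over 4 N to within 0.015 rad of fully shut; pin at least 28 mm deep in the base hole, within 4 mm of its axis and 0.12 rad of upright; fingers still on the pin with over 3 N; turnbutton across the lid (above 1.25 rad) (value of joint lid_plate above 0.035 rad and value of joint press_lid below 0.02 rad and value of joint turnbutton above 1.25 rad and z of pin_tip in the frame of press_hole below -0.028 m and horizontal distance between pin_tip and press_hole below 0.004 m and angle between the z axis of pin_knob and the z axis of press_hole, either way round below 0.12 rad and contact force between pin and lid_plate above 4 N and contact force between the fingers and pin above 3 N); the arm keeps its last pose, push and grip.
It fails at once if a bystander is pushed away or knocked over (moved more than 30 mm) (distance of any of beaker, water_bottle, jar, petri_dish, slide_tray, stain, brush from where it was at the start of the episode above 0.03 m).
It also fails if it takes over 72 s, if anything falls off the work surface, if the arm or the gripper's body presses on something with over 40 N, if the wrist force passes 120 N, or if a joint passes its speed limit or range.

## Robot

A 6-joint arm with a two-finger parallel gripper is mounted at the origin on the work surface. World frame = base frame: x ahead of the robot, y to its left, z up, the work surface at z = 0. Lengths are in m, angles in rad, forces in N, time in s.
With the tool pointing down it reaches from about 0.2 to 0.875 m from the base axis. Payload 3.4 kg.
Tool frame: the origin (TCP) lies between the finger pads; the fingertips stand 25 mm ahead of it and the grasp point (between the pads) lies 6 mm ahead of it (r.nose_length is the z of the fingertips in the tool frame, in m); z points along the fingers, y is the line along which they close (so a half turn about z gives the same grasp; the last joint's range is limited). The gripper opens to 94 mm and grips with 3 to 60 N. Pads are 16 mm wide; open, the fingers measure 119 mm over their backs; the gripper's body (75 mm by 177 mm) begins 78 mm behind the grasp point.
Start: joints at [1.075, 0.276, 1.505, -0, 1.361, -0.121], TCP at [0.211, 0.535, 0.23] pointing down, gripper open.
Joint ranges: [-2.89, 2.89], [-0.75, 2.08], [0.22, 2.7], [-1.18, 4.32], [0.11, 2.71], [-2.7, 2.7]. Speed limits (rad/s): [2.57, 2.57, 3.14, 3.14, 3.14, 3.14].

## Interface

Orientations are given as a unit quaternion [w, x, y, z].
In Python, from plant import r, gripper_to, inverse_kinematics, vision, models, telemetry gives the robot as it stands. Calls block until the motion is done:
- r.move_to(position, orientation): joint-space move of the TCP to a pose.
- r.move_l(position, rot=None, vel=0.15, guard=None): straight line of the TCP; rot=None keeps the orientation; vel is the mean speed in m/s. With guard (N) it stops when the force on the tool has changed by that much, and returns True; else False.
- r.movej(angles): joint-space move.
- gripper_to(opening, f_grip=None): finger opening in m; f_grip is the grip in N (None keeps the last); returns when the fingers have stopped.
- r.hold(seconds).
- inverse_kinematics(position, orientation): joint angles nearest the present ones, or None.
- vision.snapshot(name): name is "side" or "top"; returns the picture (420x560x3 uint8, red, green, blue); there is no depth.
- vision.get_calibration(name): a dict with "fx", "fy", "cx", "cy" (pixels), "position" and "orientation" of the camera in the world. Camera axes: x right, y down, z forward; pixel columns grow to the right and rows downward; lengths in m; the calibration is good to about 2 mm. A picture is of the moment at which its call begins. get_calibration takes no time and is no camera call.
A pose or a line that the arm cannot do raises r.PlanningError and nothing moves.
- r.sign_off(): hands the job in; it is judged then, once.
Trained networks look in the newest picture that a camera, given by its name, has taken for a name from the list of things; names that differ only in an ending like _2 or _b are one class to them, and where a whole thing is asked for, a point or a joint stands for the part that bears it (a point fixed in the world has none). Each returns a list of dicts, best first, with "score" (0 to 1); they miss things now and then, are a little off and sometimes report something else, mostly with a low value. They report only what shows in the picture. A call takes as long as a camera call. They do not tell look-alikes from the thing itself.
- models.boxes_of(thing, camera): "at" ([x, y, z] in m, in world coordinates, good to about 4 mm: the middle of the surface that is visible of it).
- models.regions_of(thing, camera): "pixels" (420x560 bool, what is visible of it).
- models.mark_of(thing, camera): "at" ([x, y, z] in m, in world coordinates, good to about 4 mm: a listed point, or the origin of a listed thing).
Readings, each from a call of its own:
- telemetry.current_t(): time.
- telemetry.current_joints(): joint angles.
- telemetry.current_dq(): joint speeds.
- telemetry.current_joint_efforts(): joint torques, N m.
- telemetry.current_ee_pos(): TCP position.
- telemetry.current_tool_rot(): TCP orientation.
- telemetry.current_wrist_force(): force on the tool from outside, world axes, zero at the start.
- telemetry.current_torque(): the same for the moment, N m.
- telemetry.current_opening(): finger opening in m.
- telemetry.current_finger_force(): force on a finger pad.
Only numpy, scipy, OpenCV 4.12 (cv2) and the standard library are available. Lean on these libraries where they do the work, as an engineer would, in place of code of your own. Each camera call takes 0.05 s, during which the arm holds its last target. There are 200 camera calls.

## Working session

There is one attempt and no reset: what is moved stays moved. The work goes in short steps, each a Python script; the robot and the scene stay as the last script left them, time stands still between calls to the robot, and variables do not carry over. Pictures are saved under pics/ and viewed, at most 10 in all, crops included, and the job is handed in when it is done.

```bash
ls; mkdir -p pics; cat > h.py <<'E'
import numpy as np, cv2
from scipy.spatial.transform import Rotation as R
from plant import r, gripper_to, inverse_kinematics, vision, models, telemetry
def snap(cam,name=None):
    im=vision.snapshot(cam)
    if name: cv2.imwrite(f'pics/{name}.png',im[:,:,::-1])
    return im
def cal(cam):
    c=vision.get_calibration(cam);q=c['orientation']
    return c,R.from_quat([q[1],q[2],q[3],q[0]]).as_matrix(),np.array(c['position'])
def proj(cam,p):
    c,M,o=cal(cam);v=M.T@(np.array(p)-o);return np.array([c['fx']*v[0]/v[2]+c['cx'],c['fy']*v[1]/v[2]+c['cy']])
def back(cam,u,v,z):
    c,M,o=cal(cam);d=M@np.array([(u-c['cx'])/c['fx'],(v-c['cy'])/c['fy'],1]);return o+d*(z-o[2])/d[2]
def down(yaw): # tool y axis (closing line) at angle yaw from world y ; z down
    m=R.from_euler('z',yaw)*R.from_euler('x',np.pi);q=m.as_quat();return [q[3],q[0],q[1],q[2]]
E
python3 - <<'E'
from h import *
ims={c:snap(c) for c in('side','top')}
cv2.imwrite('pics/a.png',np.hstack([cv2.resize(ims[c],(400,300)) for c in ims])[:,:,::-1]) if 0 else [cv2.imwrite(f'pics/{c}0.png',ims[c][:,:,::-1]) for c in ims]
for c in ims: print(c,np.round(cal(c)[2],3),np.round(cal(c)[1][:,2],2),cal(c)[0]['fx'])
for t in 'press_hole press_hinge lid_push lid_hole button_peg button_pivot pin_knob pin_tip pin_stand beaker'.split():
    for c in ims:
        print(t,c,[(np.round(d['at'],3).tolist(),round(d['score'],2),proj(c,d['at']).round().astype(int).tolist()) for d in models.mark_of(t,c)[:4]])
print(telemetry.current_tool_rot(),telemetry.current_t())
E
```

```text
pics
side [-0.135 -0.739  0.913] [ 0.53  0.55 -0.65] 499.5146595136853
top [ 0.349 -0.015  1.201] [ 0.19  0.02 -0.98] 423.6421805534782
press_hole side [([0.254, -0.21, 0.044], 0.91, [234, 326]), ([0.517, -0.008, 0.043], 0.9, [264, 224])]
press_hole top [([0.249, -0.207, 0.038], 0.98, [359, 334]), ([0.522, -0.008, 0.036], 0.95, [284, 231])]
press_hinge side [([0.666, -0.003, 0.045], 0.89, [302, 198]), ([0.397, -0.178, 0.043], 0.69, [274, 283]), ([0.644, 0.409, -0.002], 0.61, [208, 154])]
press_hinge top [([0.666, -0.002, 0.047], 0.71, [283, 180]), ([0.396, -0.184, 0.046], 0.59, [349, 278])]
lid_push side [([0.277, -0.202, 0.056], 0.92, [240, 314]), ([0.728, 0.256, 0.0], 0.71, [258, 163]), ([0.576, -0.008, 0.112], 0.63, [280, 194])]
lid_push top [([0.577, -0.001, 0.114], 0.63, [281, 206]), ([0.28, -0.198, 0.056], 0.59, [356, 322]), ([0.518, -0.009, 0.041], 0.38, [284, 232])]
lid_hole side [([0.252, -0.208, 0.054], 0.96, [233, 323]), ([0.553, -0.005, 0.133], 0.93, [273, 190])]
lid_hole top [([0.249, -0.209, 0.056], 0.94, [360, 335]), ([0.548, 0.001, 0.139], 0.82, [281, 215])]
button_pe
[... 580 characters left out ...]
348, 268])]
pin_knob top [([0.577, -0.005, 0.113], 0.74, [283, 206]), ([0.542, -0.274, 0.074], 0.6, [383, 223]), ([0.587, -0.365, 0.07], 0.51, [416, 207])]
pin_tip side [([0.586, -0.364, -0.002], 0.61, [386, 300])]
pin_tip top [([0.587, -0.369, 0.003], 0.44, [410, 212])]
pin_stand side [([0.534, -0.272, -0.002], 0.69, [342, 289])]
pin_stand top [([0.54, -0.273, 0.001], 0.75, [377, 228])]
beaker side [([0.491, 0.275, -0.002], 0.62, [193, 192]), ([0.728, 0.257, -0.002], 0.53, [258, 164]), ([0.667, -0.002, 0.044], 0.2, [302, 198])]
beaker top [([0.493, 0.275, -0.001], 0.58, [185, 242]), ([0.575, -0.004, 0.112], 0.54, [283, 207])]
[2.85352648e-05 1.86302862e-01 9.82492361e-01 6.38368325e-05] 1.1
```

View pics/side0.png

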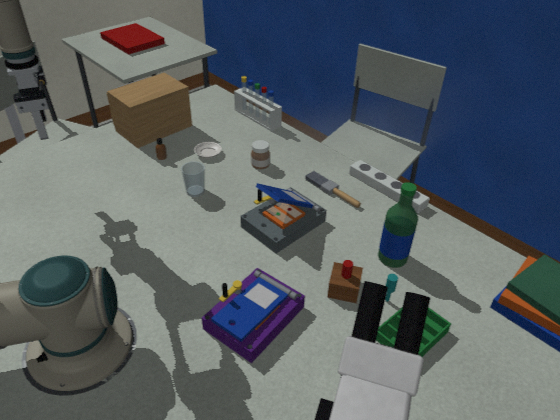

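View pics/top0.png

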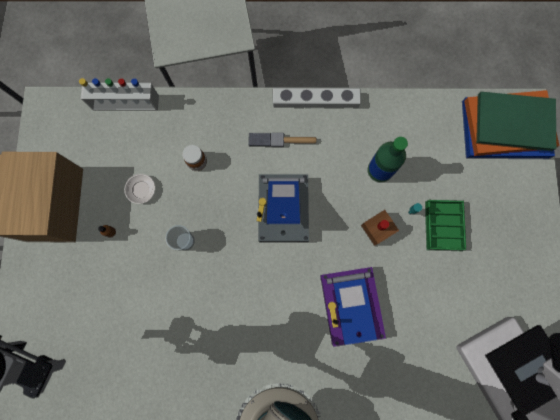

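The side view shows two presses: the grey base with its lid open at (284,210), and a purple look-alike at (250,312). There are two pins: a red-knobbed one in the wooden stand at (348,268), and a teal one at (391,285). The grey press and the red pin match the description. I'll confirm both in one enlarged crop and measure once more.

```bash
python3 - <<'E'
from h import *
s={}
for c in('side','top'):
    im=snap(c)
    if c=='side': cv2.imwrite('pics/crop.png',cv2.resize(im[165:315,225:425],(800,600),interpolation=cv2.INTER_CUBIC)[:,:,::-1])
    for t in 'press_hole press_hinge lid_hole button_peg button_pivot pin_knob pin_stand water_bottle'.split():
        for d in models.mark_of(t,c)[:3]:
            if d['at'][0]>.45: print(t,c,np.round(d['at'],4),round(d['score'],2))
print(telemetry.current_t())
E
```

```text
press_hole side [ 0.5167 -0.0076  0.043 ] 0.89
press_hole side [ 0.8031  0.0033 -0.0017] 0.66
press_hinge side [ 0.6659 -0.0024  0.0443] 0.8
lid_hole side [ 0.5521 -0.0045  0.1351] 0.95
button_peg side [0.5613 0.0603 0.0828] 0.62
button_pivot side [0.5994 0.0545 0.0836] 0.9
pin_knob side [ 0.5365 -0.277   0.0712] 0.57
pin_knob side [ 0.7107 -0.2831  0.0063] 0.48
pin_stand side [ 0.537  -0.2734 -0.0017] 0.74
water_bottle side [ 0.7113 -0.2846  0.005 ] 0.75
press_hole top [ 0.5177 -0.0073  0.0402] 0.82
press_hinge top [ 0.6642 -0.004   0.047 ] 0.96
lid_hole top [ 0.5485 -0.0023  0.1373] 0.67
lid_hole top [ 0.5408 -0.274  -0.0041] 0.65
button_peg top [0.56   0.056  0.0817] 0.71
button_peg top [ 0.5405 -0.2719 -0.001 ] 0.25
button_pivot top [0.6014 0.0524 0.0847] 0.66
pin_knob top [ 0.5405 -0.2732 -0.0009] 0.61
pin_knob top [ 0.5398 -0.2758  0.0754] 0.39
pin_stand top [ 0.5406 -0.2732 -0.0038] 0.64
water_bottle top [ 7.104e-01 -2.851e-01  4.000e-04] 0.98
2.0
```

View pics/crop.png

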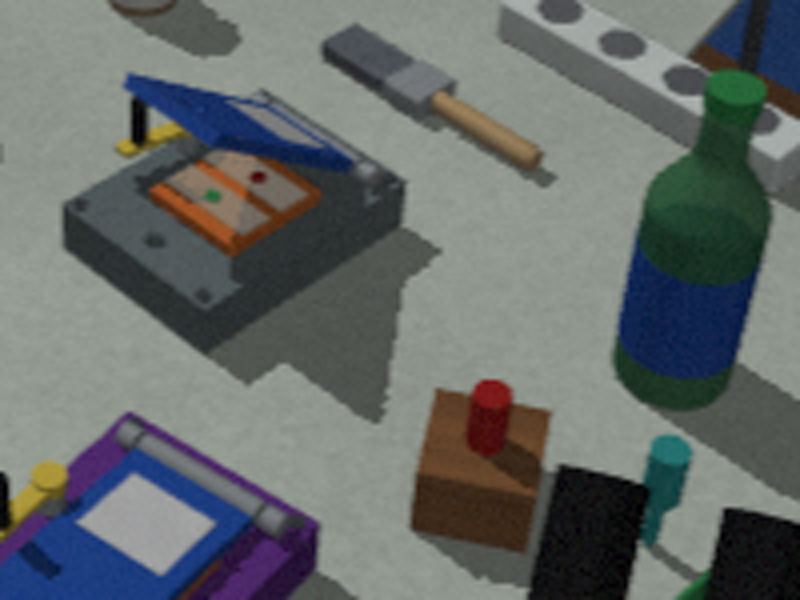

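The crop confirms both: the grey press with its open blue lid and black-pegged yellow turnbutton, and the red knob at crop (490,420) on the wooden stand. Next I'll lower the lid along its arc.

```bash
cat >> h.py <<'E'
YAW=0.03
HINGE=np.array([.6655,-.003]); ex=np.array([np.cos(YAW),np.sin(YAW)]); ey=np.array([-ex[1],ex[0]])
def lidpt(a,L=.115,up=0.):
    h=-L*np.cos(a)+.005*np.sin(a); z=.045+L*np.sin(a)+.005*np.cos(a)
    return np.r_[HINGE+ex*h,z+.025+up]
def best(p,yaw):
    c=[(abs(j[5]),q) for q in (down(yaw),down(yaw+np.pi)) if (j:=inverse_kinematics(p,q)) is not None]
    return min(c,key=lambda t:t[0])[1]
E
python3 - <<'E'
from h import *
gripper_to(0.0,20)
p=lidpt(.65,up=.08);q=best(p,YAW);r.move_to(p,q)
print(telemetry.current_joints(),telemetry.current_t())
r.move_l(lidpt(.65,up=.012))
w0=np.array(telemetry.current_wrist_force())
for a in (.5,.37,.25,.13,.05):
    g=r.move_l(lidpt(a),vel=.1,guard=25); print(a,g,np.round(np.array(telemetry.current_wrist_force())-w0,1))
g=r.move_l(lidpt(0,up=-.003),vel=.02,guard=20); print(g,np.round(np.array(telemetry.current_wrist_force())-w0,1),np.round(telemetry.current_ee_pos(),4))
r.hold(.3)
p=np.array(telemetry.current_ee_pos());r.move_l(p+[0,0,.08]); 
r.move_to([.45,.1,.30],best([.45,.1,.30],YAW)); gripper_to(.05,10)
r.move_to([.35,.25,.30],best([.35,.25,.30],YAW))
snap('top');snap('side','lid')
for c in('top','side'):
  for t in 'lid_hole button_peg button_pivot press_hinge'.split():
    for d in models.mark_of(t,c)[:3]:
        if d['at'][0]>.45: print(t,c,np.round(d['at'],4),round(d['score'],2))
print(telemetry.current_t())
E
python3 -c "
import cv2;i=cv2.imread('pics/lid.png');cv2.imwrite('pics/lidc.png',cv2.resize(i[150:270,210:370],(800,600),interpolation=2))"
```

```text
[-1.29139748e-01  2.82720445e-01  1.51237984e+00  3.97614855e-04
  1.34651347e+00  1.41026583e+00] 5.7417
0.5 False [-0.   1.2 -0.5]
0.37 False [ 0.8  0.2 -0.7]
0.25 False [-0.7  0.4 -0.2]
0.13 False [ 0.4  0.8 -0.7]
0.05 False [ 0.3  0.5 -0.5]
True [-2.2  2.   9.7] [ 0.5515 -0.0067  0.0753]
lid_hole top [ 0.518  -0.0058  0.063 ] 0.62
button_peg top [0.564  0.0585 0.0832] 0.67
button_pivot top [0.6014 0.0538 0.09  ] 0.58
button_pivot top [ 0.5416 -0.2736  0.0748] 0.58
lid_hole side [ 0.5196 -0.0054  0.0564] 0.89
button_peg side [0.5604 0.0626 0.0843] 0.55
button_peg side [ 0.5488 -0.4635 -0.0017] 0.22
button_pivot side [0.7301 0.2532 0.    ] 0.34
press_hinge side [ 0.6659 -0.0007  0.0402] 0.9
press_hinge side [ 0.5528 -0.0083  0.0558] 0.54
13.9667
```

View pics/lidc.png

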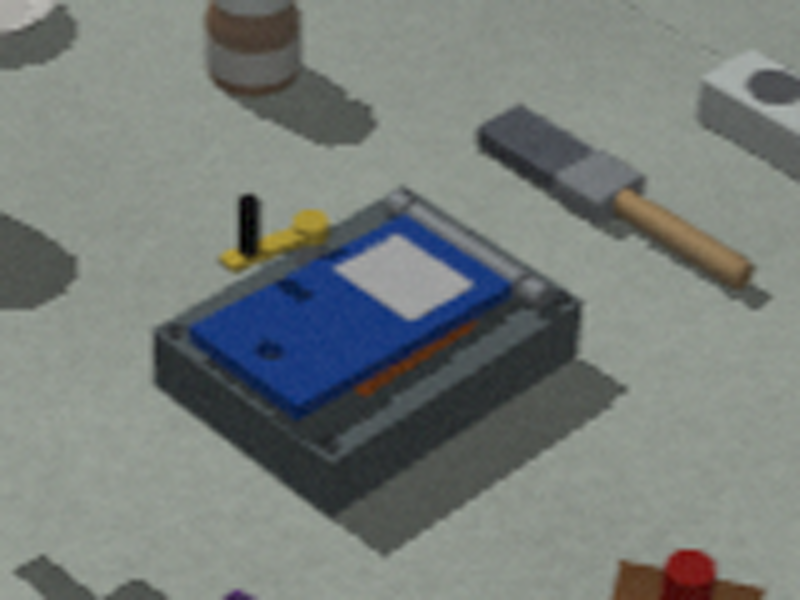

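The lid now rests on the foam, with its hole at crop (270,350), and the turnbutton is parked with its peg at crop (250,225). Next I'll grip the peg and swing it.

```bash
cat > turn.py <<'E'
from h import *
piv=np.array([.6016,.0538]); peg=np.array([.5621,.0592])
d=piv-peg; a0=np.arctan2(d[1],d[0])-YAW
print('angle0',a0,'len',np.hypot(*d))
def P(a,z): 
    t=a+YAW; return np.r_[piv-.040*np.array([np.cos(t),np.sin(t)]),z]
def flip():
    res=[]
    for s in (0,np.pi):
        j=[inverse_kinematics(P(a,.094),down(YAW+a+s)) for a in (a0,.8,1.6)]
        print(s,[None if x is None else round(x[5],2) for x in j])
        if all(x is not None for x in j): res.append((max(abs(x[5]) for x in j),s))
    return min(res)[1]
s=flip()
r.move_to(P(a0,.16),down(YAW+a0+s)); print(r.move_l(P(a0,.094),guard=8))
gripper_to(.0,10); print('open',telemetry.current_opening(),telemetry.current_finger_force())
for a in np.linspace(a0,1.57,9)[1:]:
    r.move_l(P(a,.094),down(YAW+a+s),vel=.08)
print(np.round(telemetry.current_wrist_force(),1),telemetry.current_opening(),telemetry.current_t())
r.hold(.2)
gripper_to(.03); r.move_l(P(1.57,.17)); 
r.move_to([.42,-.2,.30],best([.42,-.2,.30],0))
snap('side','turned');snap('top')
for c in('top','side'):
  for t in 'lid_hole button_peg pin_knob pin_stand'.split():
    for d in models.mark_of(t,c)[:3]:
        if d['at'][0]>.45: print(t,c,np.round(d['at'],4),round(d['score'],2))
print(telemetry.current_t())
E
python3 turn.py
python3 -c "
import cv2;i=cv2.imread('pics/turned.png');cv2.imwrite('pics/turnedc.png',cv2.resize(i[150:315,210:430],(800,600),interpolation=2))"
```

```text
angle0 -0.16586662043434205 len 0.03986740523284652
0 [np.float64(1.69), np.float64(0.66), np.float64(-0.15)]
3.141592653589793 [np.float64(-1.45), np.float64(-2.48), None]
False
open 0.011682552844857972 10.00003919005394
[-0.8 -2.1  3.7] 0.011847803227145959 20.5667
lid_hole top [ 0.5164 -0.0027  0.0612] 0.97
button_peg top [0.6069 0.0109 0.0816] 0.62
pin_stand top [ 0.5412 -0.2751 -0.0027] 0.75
lid_hole side [ 0.5209 -0.0051  0.0567] 0.66
button_peg side [0.6059 0.0137 0.0845] 0.44
pin_knob side [ 0.6675 -0.0033  0.0438] 0.73
pin_knob side [ 0.5884 -0.3646  0.0642] 0.7
pin_knob side [ 0.5376 -0.2758  0.0754] 0.6
pin_stand side [ 5.366e-01 -2.741e-01 -3.000e-04] 0.77
23.6167
```

View pics/turnedc.png

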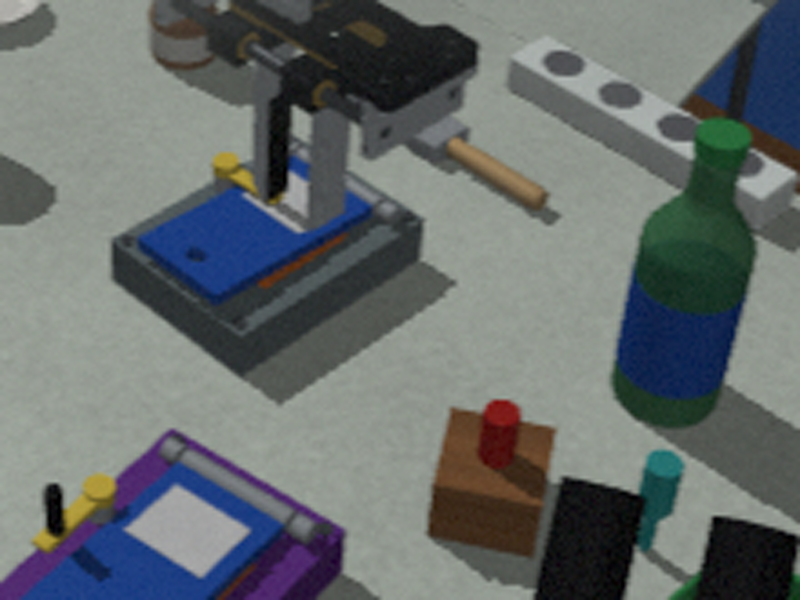

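The gripper is in the foreground here. The turnbutton lies across the lid, with its bar at crop (225,165) to (275,190), and the red pin is still in its stand at crop (500,435). Next I'll take the pin and check the grasp.

```bash
python3 - <<'E'
from h import *
k=np.array([.539,-.2752]); q=best(np.r_[k,.12],YAW)
print(np.round(inverse_kinematics(np.r_[.5192,-.0063,.1],q),2) )
gripper_to(.05)
r.move_to(np.r_[k,.14],q); print('g',r.move_l(np.r_[k,.080],vel=.08,guard=6))
gripper_to(0,50); print(telemetry.current_opening(),telemetry.current_finger_force())
r.move_l(np.r_[k,.20],vel=.12)
print(telemetry.current_opening(),np.round(telemetry.current_wrist_force(),1))
H=np.array([.5192,-.0063]); r.move_l(np.r_[H,.20],vel=.15)
r.move_l(np.r_[H,.140],vel=.1); r.hold(.2)
snap('side','above'); snap('top')
for c in('side','top'):
  for t in ('pin_tip','pin_knob','lid_hole'):
    for d in models.mark_of(t,c)[:3]:
        if d['at'][0]>.45: print(t,c,np.round(d['at'],4),round(d['score'],2))
print(telemetry.current_t(),np.round(telemetry.current_wrist_force(),1),np.round(telemetry.current_ee_pos(),4))
E
python3 -c "
import cv2;i=cv2.imread('pics/above.png');cv2.imwrite('pics/abovec.png',cv2.resize(i[150:240,210:330],(800,600),interpolation=2))"
```

```text
[-0.15  0.3   1.82 -0.    1.02  1.39]
g False
0.023366236506136447 50.00053524971008
0.0235061825154653 [ 0.1 -0.5 -0.6]
pin_tip side [ 0.516  -0.01    0.1343] 0.68
pin_tip side [ 0.586  -0.3662  0.0006] 0.64
pin_tip side [ 0.5162 -0.0076  0.0629] 0.6
pin_knob side [ 0.5857 -0.368   0.0635] 0.72
pin_knob side [ 0.5171 -0.0076  0.1301] 0.7
lid_hole side [0.4957 0.276  0.002 ] 0.69
lid_hole side [ 0.5195 -0.005   0.0585] 0.65
pin_tip top [ 0.5871 -0.3676  0.0032] 0.65
pin_knob top [ 0.5857 -0.3671  0.0717] 0.56
lid_hole top [ 0.5203 -0.0014  0.0602] 0.55
30.8833 [ 0.2 -0.4 -0.2] [ 0.5192 -0.0063  0.1401]
```

View pics/abovec.png

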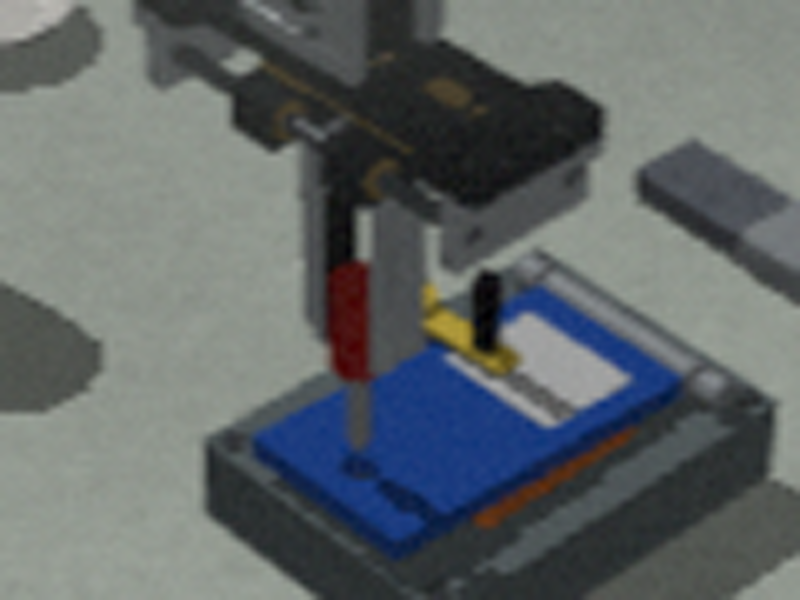

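The pin hangs upright just above the lid hole: tip at crop (358,447), hole at (358,468). I'll compare the two by back-projection, then insert with a guarded search.

```bash
cat > ins.py <<'E'
from h import *
f=lambda u,v,z:back('side',210+u/6.667,150+v/6.667,z)[:2]
hole=f(358,468,.057);tip=f(358,447,.0675); print('hole',hole,'tip',tip)
p0=np.array(telemetry.current_ee_pos()); off=np.clip(hole-tip,-.002,.002)*.5; print('off',off)
W=lambda:np.array(telemetry.current_wrist_force())
offs=[(0,0)]+[(rr*np.cos(t),rr*np.sin(t)) for rr,n in((.0015,6),(.003,9)) for t in np.arange(n)*2*np.pi/n]
w0=W(); ok=False; zin=None
for o in offs:
    c=p0[:2]+off+o
    z=telemetry.current_ee_pos()[2]
    r.move_l(np.r_[c,z],vel=.05)
    hit=r.move_l(np.r_[c,.095],vel=.04,guard=5)
    e=np.array(telemetry.current_ee_pos()); print(np.round(o,4),hit,np.round(e,4),np.round(W()-w0,1),round(telemetry.current_t(),1))
    if not hit or e[2]<.098: ok=True;break
    r.move_l(np.r_[c,e[2]+.003],vel=.05)
    if telemetry.current_t()>52: break
print(ok)
E
python3 ins.py
```

```text
hole [ 0.5158091  -0.00975511] tip [ 0.51605634 -0.00947133]
off [-0.00012362 -0.00014189]
[0 0] False [ 0.5193 -0.0064  0.0951] [ 0.6 -0.9 -1. ] 32.4
True
```

The pin went straight in, about 17 mm deep. Now I'll press down in small steps to about 13 N.

```bash
python3 - <<'E'
from h import *
W=lambda:np.array(telemetry.current_wrist_force())
r.hold(.15); w0=W(); p=np.array(telemetry.current_ee_pos()); z=.089
r.move_l(np.r_[p[:2],z],vel=.04)
while z>.076:
    z-=.001; r.move_l(np.r_[p[:2],z],vel=.02); r.hold(.1)
    f=W()-w0; e=telemetry.current_ee_pos(); print(round(z,4),round(e[2],4),np.round(f,1))
    if f[2]>12: break
r.hold(.5); print(np.round(W()-w0,1),telemetry.current_opening(),telemetry.current_finger_force(),telemetry.current_t())
snap('side','fin'); snap('top')
for c in('side','top'):
  for t in ('button_peg','lid_hole','pin_knob'): print(t,c,[np.round(d['at'],3).tolist() for d in models.mark_of(t,c)[:3] if d['at'][0]>.45])
E
python3 -c "
import cv2;i=cv2.imread('pics/fin.png');cv2.imwrite('pics/finc.png',cv2.resize(i[150:240,210:330],(800,600),interpolation=2))"
```

```text
0.088 0.0882 [0.6 0.4 2.6]
0.087 0.0872 [0.1 1.  5. ]
0.086 0.0861 [-0.4 -0.9  5.7]
0.085 0.0851 [-0.3  0.1  4.6]
0.084 0.0841 [-0.9  0.5  6.8]
0.083 0.0832 [-0.7 -0.3  6.8]
0.082 0.0823 [-1.1  0.3  7.6]
0.081 0.0814 [-0.8 -1.   8.3]
0.08 0.0804 [-1.5  1.   8.2]
0.079 0.0799 [-2.4  0.  12.8]
[-1.3 -0.1 12.3] 0.02334520481659732 50.00349283218384 36.8583
button_peg side []
lid_hole side [[0.522, -0.002, 0.051], [0.514, -0.008, 0.042]]
pin_knob side [[0.586, -0.368, 0.062], [0.518, -0.009, 0.075], [0.713, -0.286, 0.004]]
button_peg top [[0.519, 0.489, 0.001]]
lid_hole top [[0.516, -0.004, 0.051]]
pin_knob top [[0.585, -0.366, 0.068]]
```

View pics/finc.png

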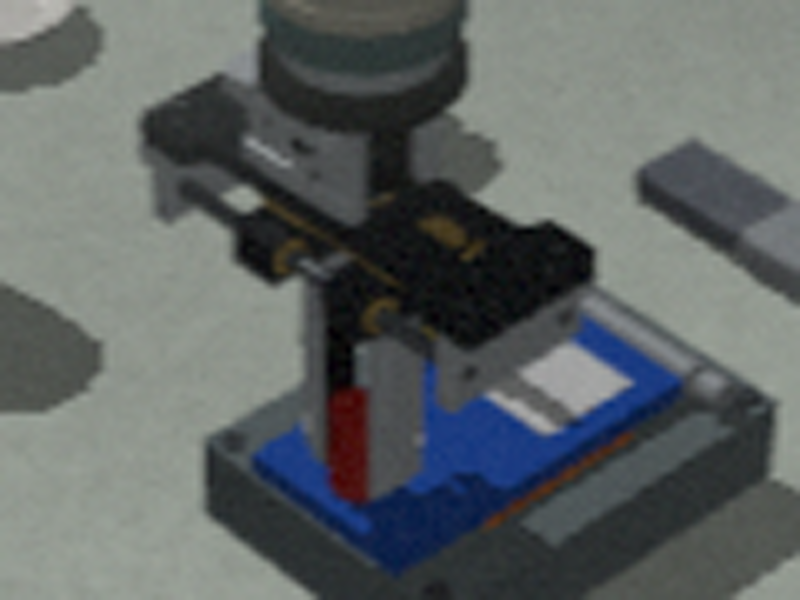

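The knob (crop (350,445)) sits on the lid, which now lies flush. Force jumped to about 12 N at a TCP height of 80 mm, the expected fully shut height. I'm handing in.

```bash
python3 -c "
from h import *
print(r.sign_off())"
```

```text
the job is handed in; nothing more can be done
None
```

I handed the job in with the lid pressed shut, the turnbutton across it, and the gripper still holding the pin down at about 12 N; no verdict came back, and the turnbutton was last seen across before the final push, when the gripper hid it.

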